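# Turn a gel cell in its slide-jaw holder and hold the light shutter half open

## Robot

A 7-joint arm with a two-finger parallel gripper is mounted at the origin on a cart in front of the work surface, level with it; the furniture and walls round the work are solid. World frame = base frame: x ahead of the robot, y to its left, z up, the work surface at z = 0. Lengths are in m, angles in rad, forces in N, time in s.
With the tool pointing down it reaches from about 0.4 to 0.85 m from the base axis. Payload 4.4 kg.
Tool frame: the origin (TCP) lies at the very end of the fingers, on their centre line; the grasp point (between the pads) lies 19 mm behind it; z points along the fingers, y is the line along which they close (so a half turn about z gives the same grasp; the last joint's range is limited). The gripper opens to 94 mm and grips with 3 to 60 N. Pads are 16 mm wide; open, the fingers measure 119 mm over their backs; the gripper's body (75 mm by 177 mm) begins 78 mm behind the grasp point.
Start: joints at [-1.168, 0.628, 0.038, 1.517, -0.027, 0.996, -0.02], TCP at [0.294, 0.58, 0.205] pointing down, gripper open.
Joint ranges: [-3.06, 3.06], [-0.37, 2.12], [-1.25, 1.32], [0.18, 2.47], [-1.1, 4.24], [0.23, 1.98], [-2.94, 2.94]. Speed limits (rad/s): [2.57, 2.57, 3.14, 3.14, 3.14, 3.14, 3.14].

## Interface

Orientations are given as a rotation vector (axis times angle).
In Python, from plant import ctrl gives the robot as it stands.
- The arm moves only by the tool play_rows, never from a script. Its argument "deltas" is a list of rows, each an object of numbers: "fingers": the finger opening in cm, from 0 to 9.4; "dx", "dy", "dz": the shift along the tool's x, y, z in cm; "turn": the turn about the tool's z in rad. In form: [{"fingers": .., "dx": .., "dy": .., "dz": .., "turn": ..}, ...]. A call has 1 to 10 rows; each row is the pose to reach, as a shift and turn from the pose commanded when the call began, along the tool's axes at that moment; what a row does not reach only later rows make up. A row lasts 1/8 s, in which the tool goes at most 62.5 mm and 10.7 degrees, less where a joint would pass 70% of its speed; a pose out of reach is approached as far as the arm can. A call with a gripper value outside its range is refused whole. The fingers move at their own pace and stop on an object; the grip force is fixed at half the most. Time passes only in rows, so rows that repeat a pose let the fingers close. It gives the time, the measured TCP pose, the force, the opening and the grip force at its end, in the units of the state.
- ctrl.sense(): the state, without advancing time (a new reading comes with each control period).
- ctrl.camera(name): name is "scene" or "top" or "wrist"; returns the picture (420x560x3 uint8, blue, green, red); there is no depth.
- ctrl.camera_model(name): a dict with "fx", "fy", "cx", "cy" (pixels), "rvec" (rotation vector, rad) and "tvec" (3), from world to camera coordinates, as OpenCV has them; the wrist camera has in their place "T_tool_cam" (4x4, takes a point from camera to tool coordinates, whose origin is the TCP and whose axes are the flange's). Camera axes: x right, y down, z forward; pixel columns grow to the right and rows downward; lengths in m; the calibration is good to about 2 mm. A picture is of the moment at which its call begins: read the wrist's pose just before it. camera_model takes no time and is no camera call.
- ctrl.hand_in(): hands the job in; it is judged then, once.
Trained networks look in the newest picture that a camera, given by its name, has taken for a name from the list of things; names that differ only in an ending like _2 or _b are one class to them, and where a whole thing is asked for, a point or a joint stands for the part that bears it (a point fixed in the world has none). Each returns a list of dicts, best first, with "confidence" (0 to 1); they miss things now and then, are a little off and sometimes report something else, mostly with a low value. They report only what shows in the picture. A call takes as long as a camera call.
- ctrl.look_for(camera, name): "centre" ([column, row] in pixels, amid what is visible of it).
The state is a dict: "time_s": time; "joints": joint angles; "joint_velocities": joint speeds; "joint_efforts": joint torques, N m; "tool_pos": TCP position; "eef_rot": TCP orientation; "force": force on the tool from outside, world axes, zero at the start; "ft_torque": the same for the moment, N m; "finger_gap": finger opening in m; "gripper_force": force on a finger pad.
Only numpy, scipy, OpenCV 4.12 (cv2) and the standard library are available. Lean on these libraries where they do the work, as an engineer would, in place of code of your own. Each camera call takes 0.05 s, during which the arm holds its last target. There are 200 camera calls.

## Task

On the exposure stand, draw back the sliding jaw, turn the flat glass cell a quarter turn so that one of its broad faces looks at the lamp's shutter, stand it down flat on the bed, midway along the jaws, and close the jaw until the cell is held squarely against the fixed jaw without play. Then slide the sprung shutter open to half of its travel, so that half of the cell is lit and the other half stays a dark control, and finish while still holding the shutter there with the fingers: it springs shut if let go. Keep the shutter shut until the cell is clamped and never open it well past half; do not tip the cell over or disturb the things around the stand.

Things in the scene. Friction and masses are not known exactly. Their poses are not given: they have to be found in the camera images.
- stand: exposure stand, fixed: base plate x -55..190, y -85..105, 14 mm high, slide-jaw cell holder in front, lamp housing and shutter gate behind. Origin on the table (z = 0) below the middle of the cell's final place; x axis from the cell to the lamp, y the way jaw and shutter open, z up. Jaw guide bars at x +-33, to 33 mm high. Lamp housing x 90..186, y +-50, top 106 mm
- bed (a point): point on the holder's steel bed (x +-27 mm), 20 mm above the table, in the middle of the cell's final place; axes as the stand's
- fixed_jaw (a point): middle of the fixed jaw's upright face, at stand y = -22 mm, looking to +y; the jaw's body is y -50..-22, x +-24 mm, top 50 mm above the table
- gate (a point): middle of the lamp's 44 x 44 mm aperture, behind the shutter, 74 mm above the table. The gate with its rails is x 72..90, y -52..85 mm in the stand's frame, top 110 mm above the table; a round steel spring barrel beside it lies at x 68..88, y 85..140, z 63..83 mm
- jaw (a joint): sliding jaw, 0 to 0.040 m along the stand's +y: its face is at stand y = this value, the gap between the jaws is 22 mm + this value. Starts at 1 to 2 mm; closed on the cell's broad way it reads 0.022. Stiff slide, no spring: takes 3 N to move, stays where left. Block x +-24 mm, top 50 mm above the table near its face, 34 mm further back
- jaw_post (a point): knurled upright post, 16 mm diameter, by which the jaw is slid, standing 36 mm behind the jaw's face; gripping part 53 to 86 mm above the table; this point is on its axis, 70 mm above the table
- cell: flat glass cell with green gel and white stopper, about 150 g; 44 mm along its own x, 22 mm along its own y, glass 82 mm high, 90 with stopper. Origin at the centre of its underside. Starts upright on the bed against the fixed jaw, its x along the stand's x (an end face to the lamp); shall finish with its x along the stand's y, either way round
- shutter (a joint): travel of the shutter along the stand's +y: 0 shut, 0.044 m fully open, half is 0.022. A spring pushes it shut with 3.6 N at 0, 8 N at half and 12.4 N fully open. Black marks on the gate's top rail stand at each quarter of the travel, the longest at half
- shutter_knob (a point): upright black knob of the shutter, 12 mm diameter, gripping part 118 to 146 mm above the table, in front of the gate's top rail (110 mm high); this point is on its axis, 131 mm above the table, at stand x = 65.5 mm, y = shutter travel
- timer: small white digital timer, 58 x 66 x 20 mm, lying in front of the stand; leave it alone. Origin at the centre of its underside
- petri: flat round dish with lid, 90 mm diameter, 15 mm high, on the table at the stand's -y side; leave it alone. Origin at the centre of its underside
- flask: conical flask with stopper, 69 mm diameter, 131 mm high, on the table at the stand's -y side beside the lamp housing; leave it alone. Origin at the centre of its underside

How it is judged:
On the way, in this order (a step that is already met when the one before it is completed fails the run):
1. the sliding jaw is drawn back, the shutter still shut (value of joint jaw above 0.028 m and value of joint shutter below 0.006 m), for 0.2 s.
2. the cell stands on the bed with a broad face to the shutter, let go, and the jaw is closed on it (angle between the x axis of cell and the y axis of stand, either way round below 0.08 rad and angle between cell's own z axis and vertical below 0.05 rad and z of cell in the frame of bed between -0.003 and 0.002 m and x of cell in the frame of bed between -0.01 and 0.01 m and y of cell in the frame of bed between -0.0025 and 0.0025 m and value of joint jaw below 0.0242 m and contact force between the fingers and cell below 0.1 N and value of joint shutter below 0.006 m), for 0.3 s.
3. the shutter is held by the fingers at half travel (value of joint shutter between 0.0185 and 0.0255 m and velocity of joint shutter between -0.01 and 0.01 m/s and contact force between the fingers and shutter above 3 N), for 0.5 s.
At the end, for the whole second after the job is handed in: Cell upright on the bed, broad face to the shutter (0.08 rad), within 10 mm along x and 2.5 mm along y of the bed point, not touched; jaw closed on it (below 24.2 mm); fingers hold the shutter, at rest, with over 3 N at half travel (22 mm) within 3.5 mm (all of step 3 and angle between the x axis of cell and the y axis of stand, either way round below 0.08 rad and angle between cell's own z axis and vertical below 0.05 rad and z of cell in the frame of bed between -0.003 and 0.002 m and x of cell in the frame of bed between -0.01 and 0.01 m and y of cell in the frame of bed between -0.0025 and 0.0025 m and value of joint jaw below 0.0242 m and contact force between the fingers and cell below 0.1 N); the arm keeps its last pose, push and grip.
It fails at once if the shutter is opened before the cell is turned and clamped (value of joint shutter above 0.01 m and not (angle between the x axis of cell and the y axis of stand, either way round below 0.08 rad and angle between cell's own z axis and vertical below 0.05 rad and z of cell in the frame of bed between -0.003 and 0.002 m and x of cell in the frame of bed between -0.01 and 0.01 m and y of cell in the frame of bed between -0.0025 and 0.0025 m and value of joint jaw below 0.0242 m)).
It fails at once if the shutter is opened well past half (more than 31 mm of 44) (value of joint shutter above 0.031 m).
It fails at once if the cell is tipped over (angle between cell's own z axis and vertical above 0.6 rad).
It fails at once if the timer, dish or flask is pushed away or knocked over (distance of any of timer, petri, flask from where it was at the start of the episode above 0.03 m or angle between any of timer, petri, flask's own z axis and vertical above 0.4 rad).
It also fails if it takes over 56 s, if anything falls off the work surface, if the arm or the gripper's body presses on something with over 40 N, if the wrist force passes 120 N, or if a joint passes its speed limit or range.

## Working session

There is one attempt and no reset: what is moved stays moved. The work goes in short steps, Python scripts to look and compute and a tool call to move; the robot and the scene stay as the last step left them, time stands still between calls to the robot, and variables do not carry over. Pictures are saved under pics/ and viewed, at most 10 in all, crops included, and the job is handed in when it is done.

Besides the shell and the picture viewer there is one more tool, called after "Request:" as name(argument=value, ...), one argument or row to a line, values as JSON. play_rows: Moves the arm, as the interface text tells. Its arguments: {"type":"object","properties":{"deltas":{"type":"array"}},"required":["deltas"]}

```bash
ls; mkdir -p pics; cat > h.py <<'E'
import numpy as np, cv2
from scipy.spatial.transform import Rotation as R
from plant import ctrl
def cam(n):
    s=ctrl.sense(); im=ctrl.camera(n); m=ctrl.camera_model(n)
    K=np.array([[m['fx'],0,m['cx']],[0,m['fy'],m['cy']],[0,0,1]])
    if 'rvec' in m: Rc=cv2.Rodrigues(np.array(m['rvec'],float))[0]; t=np.array(m['tvec'],float)
    else:
        T=np.eye(4); T[:3,:3]=R.from_rotvec(s['eef_rot']).as_matrix(); T[:3,3]=s['tool_pos']
        T=np.linalg.inv(T@np.array(m['T_tool_cam'])); Rc=T[:3,:3]; t=T[:3,3]
    return im,K,Rc,t
def ray(px,K,Rc,t):
    d=Rc.T@np.linalg.solve(K,[px[0],px[1],1]); return -Rc.T@t,d
def at_z(px,z,K,Rc,t):
    o,d=ray(px,K,Rc,t); return o+d*(z-o[2])/d[2]
def proj(P,K,Rc,t):
    p=K@(Rc@np.atleast_2d(P).T+t[:,None]); return (p[:2]/p[2]).T
E
python3 - <<'E'
from h import *
s=ctrl.sense(); print({k:np.round(v,3) for k,v in s.items()})
print(R.from_rotvec(s['eef_rot']).as_matrix().round(3))
Z={'shutter_knob':.131,'jaw_post':.07,'cell':.06,'timer':.01,'petri':.01,'flask':.06,'stand':.014,'gate':.074,'fixed_jaw':.035,'jaw':.03,'shutter':.09}
ims=[]
for n in('scene','top'):
    im,K,Rc,t=cam(n); ims.append(im); print(n,(-Rc.T@t).round(3))
    for k,z in Z.items():
        try:
            for r in ctrl.look_for(n,k)[:2]: print(k,np.round(r['centre'],1),round(r['confidence'],2),at_z(r['centre'],z,K,Rc,t).round(3))
        except Exception as e: print(k,e)
cv2.imwrite('pics/a.png',ims[0]);cv2.imwrite('pics/b.png',ims[1])
E
```

```text
pics
{'time_s': np.float64(0.0), 'joints': array([-1.168,  0.629,  0.038,  1.518, -0.027,  0.996, -0.02 ]), 'joint_velocities': array([ 0.   , -0.   ,  0.   , -0.   ,  0.   , -0.001, -0.003]), 'joint_efforts': array([-1.0000e-03, -5.4971e+01,  1.1430e+00, -1.8664e+01, -5.2000e-02,
        2.3000e-02,  0.0000e+00]), 'tool_pos': array([0.293, 0.579, 0.205]), 'eef_rot': array([-7.300e-01, -3.055e+00,  3.000e-03]), 'force': array([-0.983,  0.334,  0.791]), 'ft_torque': array([-0.02 ,  0.035,  0.032]), 'gripper_force': np.float64(0.0), 'finger_gap': np.float64(0.094)}
[[-0.892  0.452 -0.001]
 [ 0.452  0.892 -0.002]
 [ 0.    -0.002 -1.   ]]
scene [ 0.042 -1.218  0.632]
shutter_knob [294.3 221.3] 0.92 [ 0.52  -0.315  0.131]
jaw_post [259.1 245.9] 0.5 [ 0.452 -0.28   0.07 ]
cell [271.8 233.5] 0.8 [ 0.51  -0.221  0.06 ]
cell [291.3 219.7] 0.51 [ 0.585 -0.175  0.06 ]
timer [218.4 264.5] 0.91 [ 0.376 -0.22   0.01 ]
petri [310.5 284.7] 0.62 [ 0.525 -0.384  0.01 ]
stand [294.3 243.5] 0.96 [ 0.575 -0.212  0.014]
gate [292.5 238.9] 0.94 [ 0.529 -0.289  0.074]
fixed_jaw [290.5 239.1] 0.97 [ 0.559 -0
[... 309 characters left out ...]
 0.74 [ 0.488 -0.207  0.07 ]
cell [291.8 230.8] 0.85 [ 0.501 -0.247  0.06 ]
cell [271.4 204.9] 0.5 [ 0.553 -0.206  0.06 ]
timer [275.8 298.5] 0.97 [ 0.368 -0.214  0.01 ]
petri [357.4 218.8] 0.67 [ 0.532 -0.385  0.01 ]
petri [273.2 204.7] 0.65 [ 0.562 -0.209  0.01 ]
flask [338.8 152.3] 0.78 [ 0.662 -0.343  0.06 ]
flask [353.7 220.3] 0.5 [ 0.522 -0.371  0.06 ]
stand [275.  203.3] 0.78 [ 0.565 -0.212  0.014]
gate [272.4 204.5] 0.62 [ 0.551 -0.208  0.074]
fixed_jaw [277.5 204.5] 0.79 [ 0.558 -0.218  0.035]
fixed_jaw [274.6 236. ] 0.62 [ 0.493 -0.212  0.035]
jaw [274.8 239.4] 0.81 [ 0.487 -0.212  0.03 ]
jaw [272.4 204.9] 0.7 [ 0.558 -0.207  0.03 ]
shutter [279.7 198.6] 0.56 [ 0.56  -0.223  0.09 ]
```

```bash
python3 - <<'E'
import cv2,numpy as np
a=cv2.imread('pics/b.png')[110:330,190:420]; b=cv2.imread('pics/a.png')[160:320,170:380]
a=cv2.resize(a,None,fx=2.6,fy=2.6,interpolation=3); b=cv2.resize(b,None,fx=3.8,fy=3.6,interpolation=3)
cv2.imwrite('pics/b2.png',a);cv2.imwrite('pics/a2.png',b)
E
```

```text
(no output)
```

View pics/b2.png

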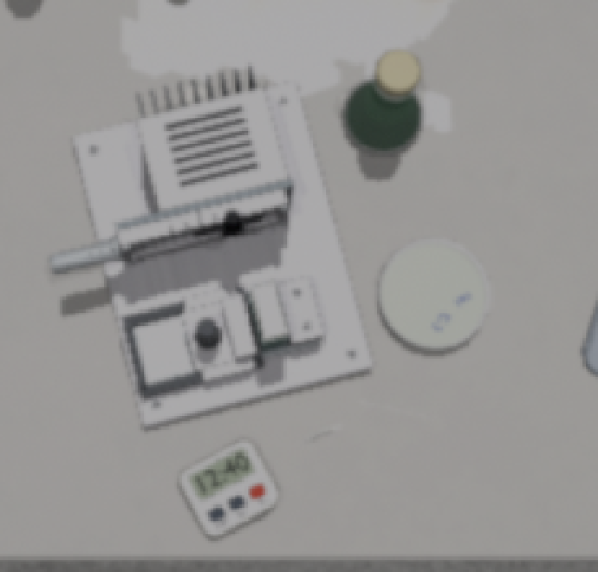

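View pics/a2.png

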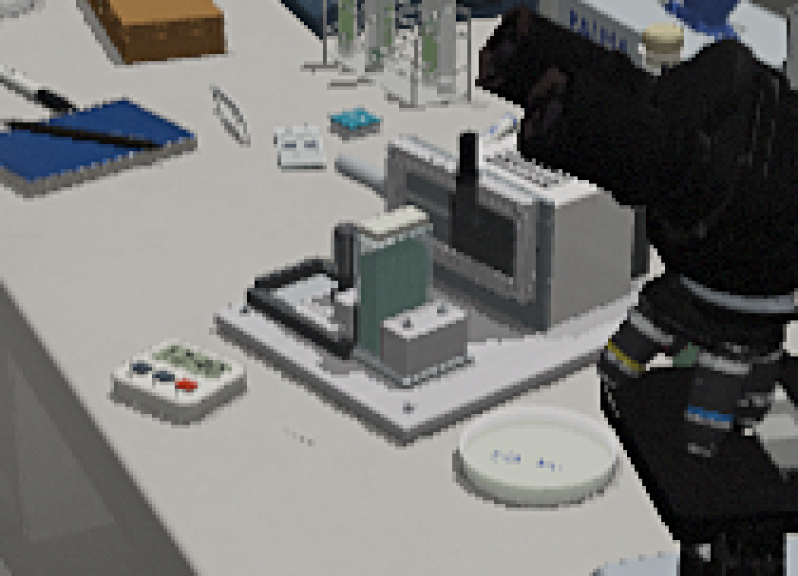

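The top picture shows the stand with its plate corners at about (75,135), (298,85), (372,370) and (143,428) in the crop. The shutter knob is at (232,222) and the jaw post at (208,333). The cell is the pale block at (270,310), between the jaws. The scene picture agrees with this: the cell is upright against the fixed jaw and the knob is at its shut place. Next I fit the stand's pose.

```bash
python3 - <<'E'
from h import *
from scipy.optimize import least_squares
obs={'top':([[75,135],[298,85],[372,370],[143,428],[207,326],[232,214]],(190,110),(2.6,2.6),[[.19,.105,.014],[.19,-.085,.014],[-.055,-.085,.014],[-.055,.105,.014],[0,.0375,.088],[.0655,0,.146]]),
'scene':([[403,434],[217,318],[469,134]],(170,160),(3.8,3.6),[[-.055,-.085,.014],[-.055,.105,.014],[.0655,0,.146]])}
D=[]
for n,(p,o,s,P) in obs.items():
    _,K,Rc,t=cam(n); D.append((n,np.array(p)/s+o,np.array(P),K,Rc,t))
def W(q,P): return np.array(P)@R.from_euler('z',q[2]).as_matrix().T+[q[0],q[1],0]
def f(q,D=D): return np.concatenate([(proj(W(q,P),K,Rc,t)-p).ravel() for n,p,P,K,Rc,t in D])
for DD in (D[:1],D):
    r=least_squares(lambda q:f(q,DD),[.5,-.22,.2],loss='soft_l1',x_scale=[.1,.1,.1]); print(r.x.round(4), r.fun.reshape(-1,2).round(1).tolist())
im=ctrl.camera('top'); cv2.imwrite('pics/c.png',im)
E
```

```text
[ 0.4952 -0.239   0.2417] [[-0.6, -0.3], [0.3, -1.7], [1.0, -0.2], [-0.5, -0.4], [-0.5, 0.9], [0.4, 1.4]]
[ 0.4965 -0.2401  0.2473] [[-0.4, -0.5], [0.3, -2.4], [1.6, -1.1], [0.3, -0.8], [0.2, 0.3], [0.8, 0.8], [-1.0, -1.8], [-2.5, -2.3], [-1.6, -0.8]]
```

View pics/b.png

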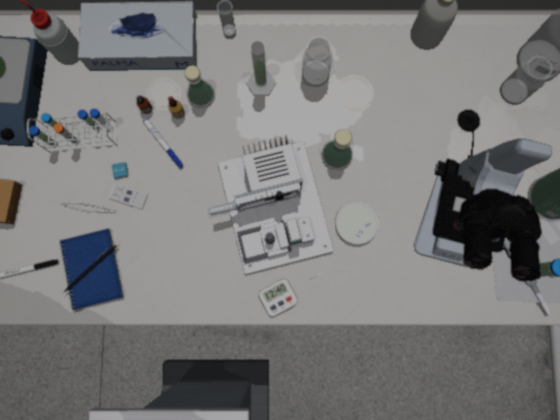

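```bash
cat >> h.py <<'E'
import json,os
S=[0.4960,-0.2395,0.2445]
def w(p,S=None):
    S=S or globals()['S']; c,s=np.cos(S[2]),np.sin(S[2]); p=np.array(p,float); return np.array([S[0]+c*p[0]-s*p[1],S[1]+s*p[0]+c*p[1],p[2]])
def delta(P,yaw,frm=None):
    "cm/turn from measured pose to world TCP P, tool-y world yaw"
    s=ctrl.sense(); M=R.from_rotvec(s['eef_rot']).as_matrix(); p=np.array(s['tool_pos']) 
    y0=np.arctan2(M[1,1],M[0,1]); d=(np.array(P)-p)
    yt=np.array([np.cos(y0),np.sin(y0),0]); xt=np.array([np.sin(y0),-np.cos(y0),0]) # z down: x = y cross z
    turn=-((yaw-y0+np.pi)%(2*np.pi)-np.pi)
    return dict(dx=round(100*d@xt,2),dy=round(100*d@yt,2),dz=round(-100*d[2],2),turn=round(turn,4))
def st(): # stand frame of tcp
    s=ctrl.sense(); M=R.from_rotvec(s['eef_rot']).as_matrix(); d=np.array(s['tool_pos'])-[S[0],S[1],0]; c,q=np.cos(S[2]),np.sin(S[2])
    return np.round([1e3*(c*d[0]+q*d[1]),1e3*(-q*d[0]+c*d[1]),1e3*d[2]],1), round(np.arctan2(M[1,1],M[0,1])-S[2],4), round(s['time_s'],2), np.round(s['force'],1), s['finger_gap'], s['gripper_force']
E
python3 - <<'E'
from h import *
print(np.array(ctrl.camera_model('wrist')['T_tool_cam']).round(3).tolist(), ctrl.camera_model('wrist')['fx'])
print(st(), delta(w([-.02,.01,.33]),S[2]-np.pi/2))
E
```

```text
[[0.001, -0.964, -0.267, 0.077], [1.0, 0.001, -0.001, -0.001], [0.001, -0.267, 0.964, -0.179], [0.0, 0.0, 0.0, 1.0]] 296.55009753156014
(array([  2. , 844. , 205.5]), np.float64(0.8575), 1.35, array([-0.3, -0.4, -0.3]), 0.09411763184222217, 0.0) {'dx': np.float64(52.91), 'dy': np.float64(-64.51), 'dz': np.float64(-12.45), 'turn': np.float64(2.4283)}
```

Request:
play_rows(
  deltas=[
    {"fingers": 9.4,"dx": 0,"dy": 0,"dz": -5,"turn": 0},
    {"fingers": 9.4,"dx": 52.9,"dy": -64.5,"dz": -12.5,"turn": 2.43},
    {"fingers": 9.4,"dx": 52.9,"dy": -64.5,"dz": -12.5,"turn": 2.43},
    {"fingers": 9.4,"dx": 52.9,"dy": -64.5,"dz": -12.5,"turn": 2.43},
    {"fingers": 9.4,"dx": 52.9,"dy": -64.5,"dz": -12.5,"turn": 2.43},
    {"fingers": 9.4,"dx": 52.9,"dy": -64.5,"dz": -12.5,"turn": 2.43},
    {"fingers": 9.4,"dx": 52.9,"dy": -64.5,"dz": -12.5,"turn": 2.43},
    {"fingers": 9.4,"dx": 52.9,"dy": -64.5,"dz": -12.5,"turn": 2.43},
    {"fingers": 9.4,"dx": 52.9,"dy": -64.5,"dz": -12.5,"turn": 2.43},
    {"fingers": 9.4,"dx": 52.9,"dy": -64.5,"dz": -12.5,"turn": 2.43},
  ],
)

```text
time_s: 2.6
tool_pos: [-0.1704, 0.3784, 0.3014]
eef_rot: [-2.634, -1.71, -0.0]
force: [-0.2, 0.7, -0.2]
finger_gap: 0.0937
gripper_force: 0.0
```

```bash
python3 -c "
from h import *
print(st(), delta(w([-.02,.01,.33]),S[2]-np.pi/2), ctrl.sense()['joints'].round(2) if hasattr(ctrl.sense()['joints'],'round') else ctrl.sense()['joints'])"
```

```text
(array([-497. ,  760.9,  301.4]), np.float64(-0.6635), 2.6, array([-0.2,  0.7, -0.2]), 0.09365201907428536, 0.0) {'dx': np.float64(29.78), 'dy': np.float64(83.82), 'dz': np.float64(-2.86), 'turn': np.float64(0.9073)} [-2.25  0.17  0.22  1.99 -0.04  0.99 -2.42]
```

I had the sign of the tool x axis wrong, so the arm swung away from the stand, though in free air. I'll correct it and go round the base.

```bash
sed -i 's/xt=np.array(\[np.sin(y0),-np.cos(y0),0\])/xt=np.array([-np.sin(y0),np.cos(y0),0])/' h.py; python3 -c "
from h import *
M=R.from_rotvec(ctrl.sense()['eef_rot']).as_matrix();print(M.round(3))
print(delta([.42,.38,.32],S[2]-.6635),delta(w([-.02,.01,.33]),S[2]-np.pi/2))"
```

```text
[[ 0.407  0.913 -0.001]
 [ 0.913 -0.407  0.001]
 [ 0.001 -0.001 -1.   ]]
{'dx': np.float64(24.16), 'dy': np.float64(53.87), 'dz': np.float64(-1.86), 'turn': np.float64(-0.0)} {'dx': np.float64(-29.78), 'dy': np.float64(83.82), 'dz': np.float64(-2.86), 'turn': np.float64(0.9073)}
```

Request:
play_rows(
  deltas=[
    {"fingers": 9.4,"dx": 24,"dy": 54,"dz": -2,"turn": 0},
    {"fingers": 9.4,"dx": 24,"dy": 54,"dz": -2,"turn": 0},
    {"fingers": 9.4,"dx": 24,"dy": 54,"dz": -2,"turn": 0},
    {"fingers": 9.4,"dx": 24,"dy": 54,"dz": -2,"turn": 0},
    {"fingers": 9.4,"dx": 24,"dy": 54,"dz": -2,"turn": 0},
    {"fingers": 9.4,"dx": 24,"dy": 54,"dz": -2,"turn": 0},
    {"fingers": 9.4,"dx": 24,"dy": 54,"dz": -2,"turn": 0},
    {"fingers": 9.4,"dx": 24,"dy": 54,"dz": -2,"turn": 0},
    {"fingers": 9.4,"dx": 24,"dy": 54,"dz": -2,"turn": 0},
    {"fingers": 9.4,"dx": 24,"dy": 54,"dz": -2,"turn": 0},
  ],
)

```text
time_s: 3.85
tool_pos: [0.4257, 0.3803, 0.3209]
eef_rot: [2.632, 1.712, 0.002]
force: [-0.4, -0.6, -0.8]
finger_gap: 0.0939
gripper_force: 0.0
```

```bash
python3 -c "
from h import *
print(st(), delta(w([-.06,.01,.33]),S[2]-np.pi/2), np.round(ctrl.sense()['joints'],2))"
```

```text
(array([ 81.9, 618.3, 320.9]), np.float64(-0.6623), 3.85, array([-0.4, -0.6, -0.8]), 0.0938686220362676, 0.0) {'dx': np.float64(-56.7), 'dy': np.float64(26.22), 'dz': np.float64(-0.91), 'turn': np.float64(0.9085)} [-1.16  0.45  0.58  1.59 -0.26  1.18 -0.94]
```

Request:
play_rows(
  deltas=[
    {"fingers": 3.5,"dx": -56.7,"dy": 26.2,"dz": -1,"turn": 0.91},
    {"fingers": 3.5,"dx": -56.7,"dy": 26.2,"dz": -1,"turn": 0.91},
    {"fingers": 3.5,"dx": -56.7,"dy": 26.2,"dz": -1,"turn": 0.91},
    {"fingers": 3.5,"dx": -56.7,"dy": 26.2,"dz": -1,"turn": 0.91},
    {"fingers": 3.5,"dx": -56.7,"dy": 26.2,"dz": -1,"turn": 0.91},
    {"fingers": 3.5,"dx": -56.7,"dy": 26.2,"dz": -1,"turn": 0.91},
    {"fingers": 3.5,"dx": -56.7,"dy": 26.2,"dz": -1,"turn": 0.91},
    {"fingers": 3.5,"dx": -56.7,"dy": 26.2,"dz": -1,"turn": 0.91},
    {"fingers": 3.5,"dx": -56.7,"dy": 26.2,"dz": -1,"turn": 0.91},
    {"fingers": 3.5,"dx": -56.7,"dy": 26.2,"dz": -1,"turn": 0.91},
  ],
)

```text
time_s: 5.1
tool_pos: [0.4339, -0.2446, 0.3312]
eef_rot: [-3.117, -0.388, -0.002]
force: [1.3, 0.4, 0.0]
finger_gap: 0.035
gripper_force: 0.0
```

Request:
play_rows(
  deltas=[
    {"fingers": 3.5,"dx": 0,"dy": 0,"dz": 0,"turn": 0},
    {"fingers": 3.5,"dx": 0,"dy": 0,"dz": 0,"turn": 0},
  ],
)

```text
time_s: 5.35
tool_pos: [0.4336, -0.2426, 0.3308]
eef_rot: [-3.117, -0.385, 0.0]
force: [-0.2, 0.3, 0.2]
finger_gap: 0.035
gripper_force: 0.0
```

```bash
python3 - <<'E'
from h import *
print(st(),np.round(ctrl.sense()['joints'],2))
im,K,Rc,t=cam('wrist'); cv2.imwrite('pics/w1.png',im)
for k,z in dict(shutter_knob=.131,jaw_post=.07,cell=.07).items():
    for r in ctrl.look_for('wrist',k)[:2]: print(k,np.round(r['centre'],1),round(r['confidence'],2),at_z(r['centre'],z,K,Rc,t).round(4))
# overlay model
P={'plate':[[.19,.105,.014],[.19,-.085,.014],[-.055,-.085,.014],[-.055,.105,.014]],'cell':[[.022,-.022,.102],[.022,0,.102],[-.022,0,.102],[-.022,-.022,.102]],'post':[[0,.0375,.088]],'knob':[[.0655,0,.148]],'gate':[[.072,-.052,.11],[.072,.085,.11]],'fj':[[.024,-.05,.05],[.024,-.022,.05],[-.024,-.022,.05],[-.024,-.05,.05]]}
for k,p in P.items():
    q=proj([w(x) for x in p],K,Rc,t).round(1); print(k,q.tolist())
    for c in q: cv2.circle(im,tuple(int(v) for v in c),2,(0,0,255),-1)
cv2.imwrite('pics/w1o.png',cv2.resize(im,(800,600)))
E
```

```text
(array([-61.3,  12.1, 330.8]), np.float64(-1.5693), 5.35, array([-0.2,  0.3,  0.2]), 0.03497303121046227, 0.0) [-0.19  0.39  0.93  1.76 -0.34  1.16 -0.49]
shutter_knob [286.1  82. ] 0.52 [ 0.5592 -0.222   0.131 ]
shutter_knob [268.9 131.9] 0.24 [ 0.4985 -0.2158  0.131 ]
jaw_post [267.3 130.3] 0.78 [ 0.4984 -0.2115  0.07  ]
cell [294.8 136.6] 0.6 [ 0.4995 -0.2521  0.07  ]
plate [[213.7, 0.8], [344.5, 1.2], [335.4, 169.4], [221.9, 169.1]]
cell [[303.2, 120.7], [286.5, 120.6], [286.2, 154.4], [302.4, 154.4]]
post [[259.0, 137.3]]
knob [[288.0, 80.0]]
gate [[328.7, 78.9], [218.9, 78.6]]
fj [[319.2, 119.8], [300.4, 119.8], [299.7, 152.5], [318.0, 152.5]]
```

View pics/w1o.png

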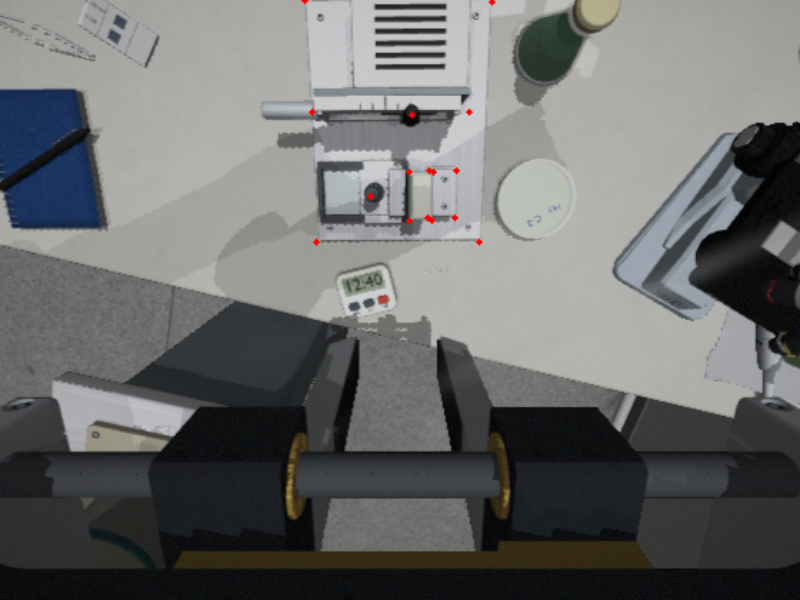

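The overlay fits within about 2 px. The cell, jaws, post at (372,192) and knob at (411,115) are clear. I'll zoom in to pick points for a precise fit.

```bash
python3 -c "
import cv2
im=cv2.imread('pics/w1.png')[65:180,208:352]; cv2.imwrite('pics/w1z.png',cv2.resize(im,None,fx=5.2,fy=5.2,interpolation=cv2.INTER_CUBIC))"
```

```text
(no output)
```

View pics/w1z.png

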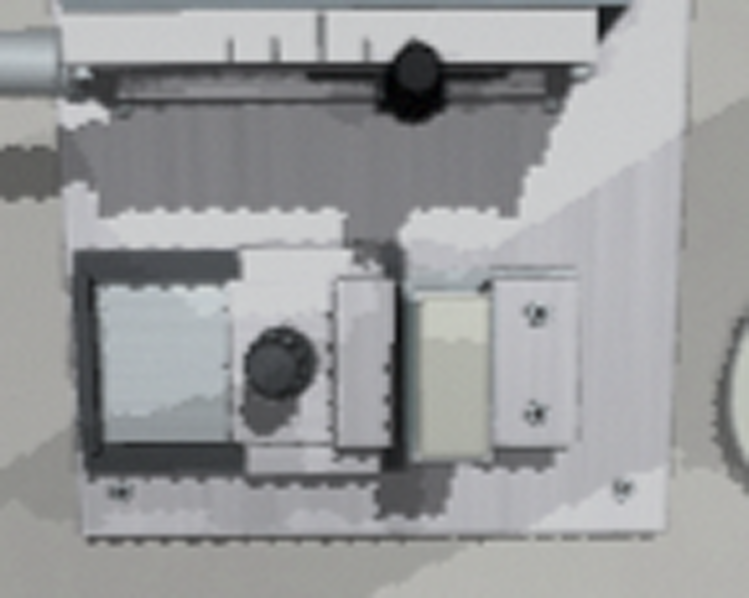

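Picked in the zoom: plate corners (85,537) and (665,535), post top (281,362), knob top (417,70), gate rail ends (61,63) and (597,66), stopper centre (453,375), and fixed jaw corners (492,450) and (576,448).

```bash
python3 - <<'E'
from h import *
from scipy.optimize import least_squares
_,K,Rc,t=cam('wrist')
px=np.array([[85,536],[665,534],[417,70],[61,64],[597,66],[492,449],[576,447],[320,12],[453,375],[281,362],[393,448]])/5.2+[208,65]
def model(q):
    j=q[3]
    P=[[-.055,.105,.014],[-.055,-.085,.014],[.0655,0,.147],[.072,.085,.11],[.072,-.052,.11],[-.024,-.022,.05],[-.024,-.05,.05],[.09,.022,.11],[0,-.011,.11],[0,.036+j,.088],[-.024,j,.05]]
    return np.array([w(p,[q[0],q[1],q[2]]) for p in P])
r=least_squares(lambda q:(proj(model(q),K,Rc,t)-px).ravel(),S+[.0015],loss='soft_l1',x_scale=[.1,.1,.1,.1]); print(r.x.round(4)); print(r.fun.reshape(-1,2).round(1).tolist())
S2=list(r.x[:3].round(4)); j=r.x[3]
import h; h.S[:]=S2
open('h.py','a').write(f'\nS[:]={S2}\n')
print(st(), delta(w([0,.036+j,.15]),S[2]-np.pi/2),delta(w([0,.036+j,.055]),S[2]-np.pi/2))
E
```

```text
[ 4.987e-01 -2.381e-01  2.559e-01  2.000e-04]
[[-1.7, 0.5], [0.4, 0.4], [0.2, 0.0], [-0.5, 0.4], [6.3, -0.5], [-2.2, -0.1], [-0.0, 0.2], [0.0, -5.7], [0.5, -0.5], [-1.5, 1.6], [2.3, 0.2]]
(array([-63.1,  13.3, 331. ]), np.float64(-1.5768), 5.6, array([-0.3,  0.6, -0.5]), 0.03516341748150983, 0.0) {'dx': np.float64(6.29), 'dy': np.float64(-2.33), 'dz': np.float64(18.1), 'turn': np.float64(-0.006)} {'dx': np.float64(6.29), 'dy': np.float64(-2.33), 'dz': np.float64(27.6), 'turn': np.float64(-0.006)}
```

```bash
python3 - <<'E'
from h import *
from scipy.optimize import least_squares
_,K,Rc,t=cam('wrist')
px=np.array([[85,536],[665,534],[417,70],[61,64],[576,447],[453,375],[281,362]])/5.2+[208,65]
def model(q):
    P=[[-.055,.105,.014],[-.055,-.085,.014],[.0655,0,.147],[.072,.085,.11],[-.024,-.05,.05],[0,-.011,.11],[0,.0375,q[3]]]
    return np.array([w(p,[q[0],q[1],q[2]]) for p in P])
for keep in ([0,1,2,3,4,5,6],[0,1,2,4,5]):
    r=least_squares(lambda q:(proj(model(q),K,Rc,t)-px)[keep].ravel(),S+[.088],x_scale=[.1]*4); print(r.x.round(4)); print((proj(model(r.x),K,Rc,t)-px).round(1).tolist())
print(at_z([281/5.2+208,362/5.2+65],.092,K,Rc,t), w([0,.0375,.092],list(r.x[:3])))
E
```

```text
[ 0.4989 -0.2386  0.2558  0.0269]
[[-1.5, 0.4], [0.5, 0.2], [0.4, -0.1], [-0.3, 0.3], [0.1, 0.1], [0.7, -0.6], [0.1, 0.1]]
[ 0.4988 -0.2385  0.259   0.088 ]
[[-1.5, 0.7], [0.5, 0.1], [0.1, -0.0], [-0.6, 0.6], [0.1, 0.1], [0.6, -0.6], [-2.3, 1.7]]
[ 0.49230232 -0.20502643  0.092     ] [ 0.48917971 -0.2022639   0.092     ]
```

```bash
echo 'S[:]=[.4988,-.2385,.2575]'>>h.py; python3 -c "
from h import *
print(st(), delta(w([.001,.036,.14]),S[2]-np.pi/2),delta(w([.001,.036,.055]),S[2]-np.pi/2))"
```

```text
(array([-63.2,  13.5, 331.1]), np.float64(-1.5788), 5.65, array([ 0.3, -0.1, -0.4]), 0.035316062090866775, 0.0) {'dx': np.float64(6.4), 'dy': np.float64(-2.3), 'dz': np.float64(19.11), 'turn': np.float64(-0.008)} {'dx': np.float64(6.4), 'dy': np.float64(-2.3), 'dz': np.float64(27.61), 'turn': np.float64(-0.008)}
```

Request:
play_rows(
  deltas=[
    {"fingers": 3.5,"dx": 6.4,"dy": -2.3,"dz": 6,"turn": -0.008},
    {"fingers": 3.5,"dx": 6.4,"dy": -2.3,"dz": 12,"turn": -0.008},
    {"fingers": 3.5,"dx": 6.4,"dy": -2.3,"dz": 17,"turn": -0.008},
    {"fingers": 3.5,"dx": 6.4,"dy": -2.3,"dz": 19.1,"turn": -0.008},
    {"fingers": 3.5,"dx": 6.4,"dy": -2.3,"dz": 19.1,"turn": -0.008},
    {"fingers": 3.5,"dx": 6.4,"dy": -2.3,"dz": 19.1,"turn": -0.008},
  ],
)

```text
time_s: 6.4
tool_pos: [0.4911, -0.2054, 0.1413]
eef_rot: [3.115, 0.4, 0.003]
force: [0.1, 0.3, 0.1]
finger_gap: 0.0353
gripper_force: 0.0
```

```bash
python3 - <<'E'
from h import *
print(st())
im,K,Rc,t=cam('wrist'); cv2.imwrite('pics/w2.png',im)
for k,z in dict(shutter_knob=.131,jaw_post=.07,cell=.07).items():
    for r in ctrl.look_for('wrist',k)[:2]: print(k,np.round(r['centre'],1),round(r['confidence'],2),at_z(r['centre'],z,K,Rc,t).round(4), w([0,.0375,.07]).round(4))
P=[[0,.0375,.088],[0,.0375,.053],[.024,.0015,.05],[-.024,.0015,.05],[.022,0,.102],[-.022,0,.102],[.022,-.022,.102],[-.022,-.022,.102],[.0655,0,.147],[-.055,.105,.014]]
for c in proj([w(x) for x in P],K,Rc,t): cv2.circle(im,tuple(int(round(v)) for v in c),2,(0,0,255),-1)
cv2.imwrite('pics/w2o.png',cv2.resize(im,(800,600)))
E
```

```text
(array([  1. ,  34. , 141.3]), np.float64(-1.5732), 6.4, array([0.1, 0.3, 0.1]), 0.03532750628393618, 0.0)
shutter_knob [328.4 145.3] 0.8 [ 0.5628 -0.2205  0.131 ] [ 0.4893 -0.2022  0.07  ]
jaw_post [286.8 202.7] 0.93 [ 0.5057 -0.2109  0.07  ] [ 0.4893 -0.2022  0.07  ]
jaw_post [326.4 147.4] 0.71 [ 0.5597 -0.2303  0.07  ] [ 0.4893 -0.2022  0.07  ]
```

View pics/w2o.png

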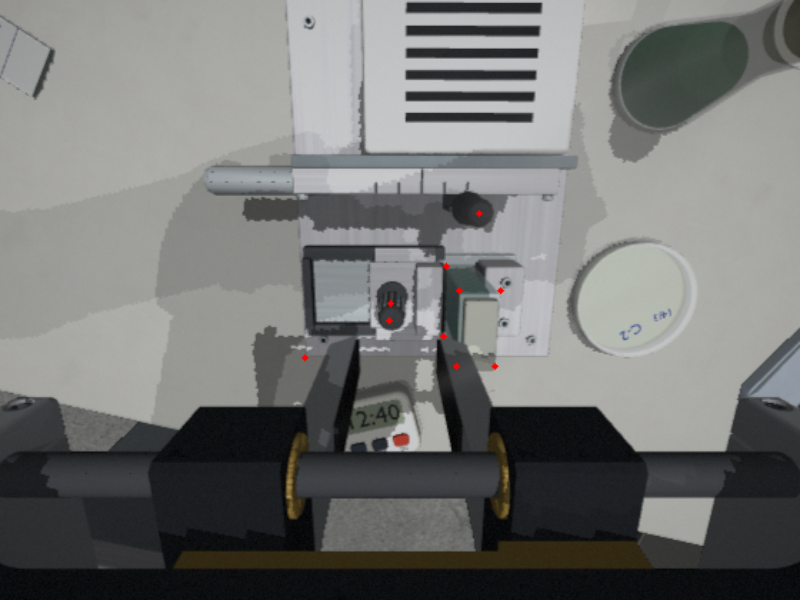

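The overlay now lies on the post top (390,318), the cell and the jaw edge to about 2 mm. I'll go down over the post and close on it.

Request:
play_rows(
  deltas=[
    {"fingers": 3.5,"dx": 0,"dy": -0.3,"dz": 4.5,"turn": 0},
    {"fingers": 3.5,"dx": 0,"dy": -0.3,"dz": 8.5,"turn": 0},
    {"fingers": 3.5,"dx": 0,"dy": -0.3,"dz": 8.6,"turn": 0},
    {"fingers": 1,"dx": 0,"dy": -0.3,"dz": 8.6,"turn": 0},
    {"fingers": 1,"dx": 0,"dy": -0.3,"dz": 8.6,"turn": 0},
    {"fingers": 1,"dx": 0,"dy": -0.3,"dz": 8.6,"turn": 0},
    {"fingers": 1,"dx": 0,"dy": -0.3,"dz": 8.6,"turn": 0},
  ],
)

```text
time_s: 7.48
tool_pos: [0.4904, -0.2022, 0.0556]
eef_rot: [3.116, 0.399, 0.004]
force: [-0.9, 1.8, 6.7]
finger_gap: 0.0153
gripper_force: 30.0
```

```bash
python3 -c "
from h import *
print(st())"
```

```text
(array([ 1.2, 37.2, 55.6]), np.float64(-1.5735), 7.47, array([-0.9,  1.8,  6.7]), 0.015332919541662035, 30.00163022428751)
```

Request:
play_rows(
  deltas=[
    {"fingers": 1,"dx": 0,"dy": -0.5,"dz": -0.1,"turn": 0},
    {"fingers": 1,"dx": 0,"dy": -1.2,"dz": -0.1,"turn": 0},
    {"fingers": 1,"dx": 0,"dy": -2,"dz": -0.1,"turn": 0},
    {"fingers": 1,"dx": 0,"dy": -2.8,"dz": -0.1,"turn": 0},
    {"fingers": 1,"dx": 0,"dy": -3.4,"dz": -0.1,"turn": 0},
    {"fingers": 1,"dx": 0,"dy": -3.5,"dz": -0.1,"turn": 0},
    {"fingers": 1,"dx": 0,"dy": -3.5,"dz": -0.1,"turn": 0},
    {"fingers": 1,"dx": 0,"dy": -3.5,"dz": -0.1,"turn": 0},
  ],
)

```text
time_s: 8.48
tool_pos: [0.4814, -0.1677, 0.0556]
eef_rot: [-3.116, -0.399, -0.003]
force: [4.1, -0.1, 7.2]
finger_gap: 0.0154
gripper_force: 30.0
```

```bash
python3 -c "
from h import *
print(st())"
```

```text
(array([ 1.2, 72.9, 55.6]), np.float64(-1.5733), 8.47, array([ 4.1, -0.1,  7.2]), 0.015370078418310932, 30.001905002282)
```

Request:
play_rows(
  deltas=[
    {"fingers": 3.4,"dx": 0,"dy": 0,"dz": 0,"turn": 0},
    {"fingers": 3.4,"dx": 0,"dy": 0,"dz": 0,"turn": 0},
    {"fingers": 3.4,"dx": 0,"dy": 0,"dz": -5,"turn": 0},
    {"fingers": 3.4,"dx": 0,"dy": 0,"dz": -10,"turn": 0},
    {"fingers": 6,"dx": -0.1,"dy": 3,"dz": -12,"turn": -0.18},
    {"fingers": 7,"dx": -0.1,"dy": 6,"dz": -12,"turn": -0.36},
    {"fingers": 7,"dx": -0.1,"dy": 8.4,"dz": -12,"turn": -0.54},
    {"fingers": 7,"dx": -0.1,"dy": 8.4,"dz": -12,"turn": -0.72},
    {"fingers": 7,"dx": -0.1,"dy": 8.4,"dz": -12,"turn": -0.9},
    {"fingers": 7,"dx": -0.1,"dy": 8.4,"dz": -12,"turn": -1.08},
  ],
)

```text
time_s: 9.72
tool_pos: [0.4992, -0.2489, 0.1741]
eef_rot: [-2.459, -1.949, 0.002]
force: [-0.7, -0.2, -0.9]
finger_gap: 0.0699
gripper_force: 0.0
```

```bash
python3 -c "
from h import *
print(st(), delta(w([0,-.011,.16]),S[2]), np.round(ctrl.sense()['joints'],2))"
```

```text
(array([ -2.3, -10.2, 174.1]), np.float64(-0.4878), 9.72, array([-0.7, -0.2, -0.9]), 0.0698944592126625, 0.0) {'dx': np.float64(0.04), 'dy': np.float64(0.24), 'dz': np.float64(1.41), 'turn': np.float64(-0.4878)} [ 0.12  0.57  0.45  1.82 -0.32  0.83  0.5 ]
```

Request:
play_rows(
  deltas=[
    {"fingers": 7,"dx": 0,"dy": 0.2,"dz": 1,"turn": -0.18},
    {"fingers": 7,"dx": 0,"dy": 0.2,"dz": 1,"turn": -0.36},
    {"fingers": 7,"dx": 0,"dy": 0.2,"dz": 1,"turn": -0.488},
    {"fingers": 7,"dx": 0,"dy": 0.2,"dz": 1,"turn": -0.488},
    {"fingers": 7,"dx": 0,"dy": 0.2,"dz": 1,"turn": -0.488},
  ],
)

```text
time_s: 10.35
tool_pos: [0.502, -0.2499, 0.1646]
eef_rot: [-1.927, -2.48, 0.001]
force: [0.7, 0.4, -0.3]
finger_gap: 0.07
gripper_force: 0.0
```

```bash
python3 - <<'E'
from h import *
print(st(),delta(w([0,-.011,.061]),S[2]))
im,K,Rc,t=cam('wrist'); cv2.imwrite('pics/w3.png',im)
for k in('cell','jaw_post','shutter_knob'): 
    for r in ctrl.look_for('wrist',k)[:2]: print(k,np.round(r['centre'],1),round(r['confidence'],2))
P=[[0,.036+.037,.088],[.022,0,.102],[-.022,0,.102],[.022,-.022,.102],[-.022,-.022,.102],[.0655,0,.147],[.022,0,.05],[-.022,0,.05]]
for c in proj([w(x) for x in P],K,Rc,t): cv2.circle(im,tuple(int(round(v)) for v in c),2,(0,0,255),-1)
cv2.imwrite('pics/w3o.png',cv2.resize(im[100:400,130:430],(600,600)))
E
```

```text
(array([  0.2, -11.9, 164.6]), np.float64(-0.0078), 10.35, array([ 0.7,  0.4, -0.3]), 0.07004180625484384, 0.0) {'dx': np.float64(0.09), 'dy': np.float64(-0.02), 'dz': np.float64(10.36), 'turn': np.float64(-0.0078)}
cell [275.7 210.1] 0.73
jaw_post [278.9 125.7] 0.97
shutter_knob [361.4 200.8] 0.66
```

View pics/w3o.png

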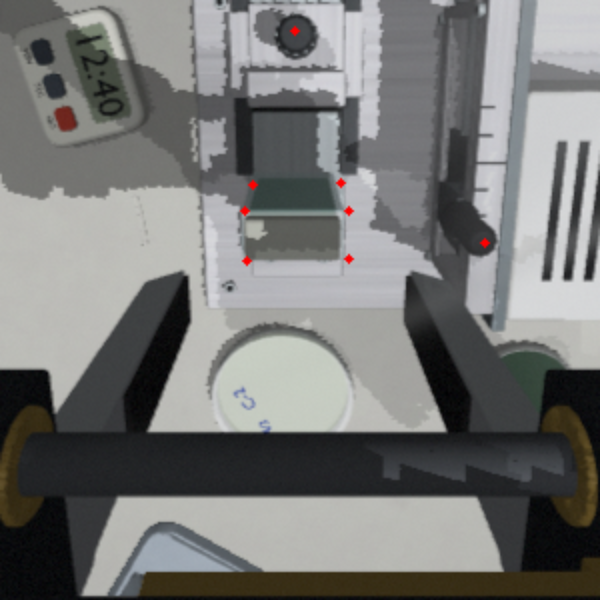

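The cell's corners lie within 1–2 mm of the overlay, and the jaw is drawn back. I'll descend and grip the cell by its ends.

Request:
play_rows(
  deltas=[
    {"fingers": 7,"dx": 0.1,"dy": 0,"dz": 5,"turn": -0.008},
    {"fingers": 7,"dx": 0.1,"dy": 0,"dz": 9,"turn": -0.008},
    {"fingers": 7,"dx": 0.1,"dy": 0,"dz": 10.3,"turn": -0.008},
    {"fingers": 7,"dx": 0.1,"dy": 0,"dz": 10.3,"turn": -0.008},
    {"fingers": 3.8,"dx": 0.1,"dy": 0,"dz": 10.3,"turn": -0.008},
    {"fingers": 3.8,"dx": 0.1,"dy": 0,"dz": 10.3,"turn": -0.008},
    {"fingers": 3.8,"dx": 0.1,"dy": 0,"dz": 10.3,"turn": -0.008},
    {"fingers": 3.8,"dx": 0.1,"dy": 0,"dz": 10.3,"turn": -0.008},
    {"fingers": 3.8,"dx": 0.1,"dy": 0,"dz": 10.3,"turn": -0.008},
  ],
)

```text
time_s: 11.68
tool_pos: [0.5027, -0.2497, 0.0629]
eef_rot: [1.915, 2.489, 0.0]
force: [-1.6, -0.4, 7.0]
finger_gap: 0.0441
gripper_force: 30.0
```

```bash
python3 -c "
from h import *
print(st())"
```

```text
(array([  0.9, -11.8,  62.9]), np.float64(0.0021), 11.68, array([-1.6, -0.4,  7. ]), 0.044075280233876135, 30.00133126974106)
```

Request:
play_rows(
  deltas=[
    {"fingers": 3.8,"dx": 0,"dy": 0,"dz": -2,"turn": 0},
    {"fingers": 3.8,"dx": 0,"dy": 0,"dz": -5,"turn": 0},
    {"fingers": 3.8,"dx": 0.3,"dy": 0,"dz": -5.5,"turn": 0.18},
    {"fingers": 3.8,"dx": 0.6,"dy": 0,"dz": -5.5,"turn": 0.36},
    {"fingers": 3.8,"dx": 0.9,"dy": -0.1,"dz": -5.5,"turn": 0.54},
    {"fingers": 3.8,"dx": 1.2,"dy": -0.1,"dz": -5.5,"turn": 0.72},
    {"fingers": 3.8,"dx": 1.6,"dy": -0.1,"dz": -5.5,"turn": 0.9},
    {"fingers": 3.8,"dx": 1.6,"dy": -0.1,"dz": -5.5,"turn": 1.08},
    {"fingers": 3.8,"dx": 1.6,"dy": -0.1,"dz": -5.5,"turn": 1.26},
    {"fingers": 3.8,"dx": 1.6,"dy": -0.1,"dz": -5.5,"turn": 1.44},
  ],
)

```text
time_s: 12.92
tool_pos: [0.4975, -0.2337, 0.1169]
eef_rot: [-3.083, -0.601, -0.0]
force: [0.2, 0.3, -1.4]
finger_gap: 0.044
gripper_force: 30.0
```

```bash
python3 -c "
from h import *
print(st(), delta(w([0,.004,.115]),S[2]-np.pi/2))"
```

```text
(array([ -0. ,   5. , 116.9]), np.float64(-1.4432), 12.93, array([ 0.2,  0.3, -1.4]), 0.04399436037339932, 29.994075894355774) {'dx': np.float64(-0.01), 'dy': np.float64(0.1), 'dz': np.float64(0.19), 'turn': np.float64(0.1276)}
```

Request:
play_rows(
  deltas=[
    {"fingers": 3.8,"dx": 0,"dy": 0.1,"dz": 0,"turn": 0.128},
    {"fingers": 3.8,"dx": 0,"dy": 0.1,"dz": 0,"turn": 0.128},
    {"fingers": 3.8,"dx": 0,"dy": 0.1,"dz": 2.5,"turn": 0.128},
    {"fingers": 3.8,"dx": 0,"dy": 0.1,"dz": 4.5,"turn": 0.128},
    {"fingers": 3.8,"dx": 0,"dy": 0.1,"dz": 5.2,"turn": 0.128},
    {"fingers": 3.8,"dx": 0,"dy": 0.1,"dz": 5.3,"turn": 0.128},
    {"fingers": 3.8,"dx": 0,"dy": 0.1,"dz": 5.3,"turn": 0.128},
  ],
)

```text
time_s: 13.8
tool_pos: [0.4982, -0.2354, 0.0646]
eef_rot: [3.114, 0.412, 0.002]
force: [0.8, 0.0, -2.4]
finger_gap: 0.0437
gripper_force: 30.0
```

```bash
python3 -c "
from h import *
print(st())"
```

```text
(array([ 0.2,  3.2, 64.6]), np.float64(-1.5652), 13.8, array([ 0.8,  0. , -2.4]), 0.04368444786210001, 29.999250769615173)
```

Request:
play_rows(
  deltas=[
    {"fingers": 3.8,"dx": 0,"dy": 0,"dz": 0.1,"turn": 0.005},
    {"fingers": 3.8,"dx": 0,"dy": 0,"dz": 0.15,"turn": 0.005},
    {"fingers": 3.8,"dx": 0,"dy": 0,"dz": 0.2,"turn": 0.005},
    {"fingers": 3.8,"dx": 0,"dy": 0,"dz": 0.2,"turn": 0.005},
  ],
)

```text
time_s: 14.3
tool_pos: [0.4981, -0.2351, 0.0629]
eef_rot: [-3.115, -0.404, -0.002]
force: [-0.2, 0.0, 6.9]
finger_gap: 0.0439
gripper_force: 30.0
```

```bash
python3 -c "
from h import *
print(st())"
```

```text
(array([ 0.2,  3.5, 62.9]), np.float64(-1.5706), 14.3, array([-0.2,  0. ,  6.9]), 0.04386862413638162, 30.00106394290924)
```

Request:
play_rows(
  deltas=[
    {"fingers": 5.6,"dx": 0,"dy": 0,"dz": 0,"turn": 0},
    {"fingers": 5.6,"dx": 0,"dy": 0,"dz": 0,"turn": 0},
    {"fingers": 5.6,"dx": 0,"dy": 0,"dz": 0,"turn": 0},
    {"fingers": 5.6,"dx": 0,"dy": 0,"dz": -3,"turn": 0},
    {"fingers": 5.6,"dx": 0,"dy": 0,"dz": -7.5,"turn": 0},
    {"fingers": 5.6,"dx": 0,"dy": 0,"dz": -8.5,"turn": 0},
    {"fingers": 3.4,"dx": 0,"dy": 0,"dz": -8.5,"turn": 0},
  ],
)

```text
time_s: 15.18
tool_pos: [0.4981, -0.2348, 0.1471]
eef_rot: [3.115, 0.404, 0.001]
force: [-0.7, 0.0, 0.7]
finger_gap: 0.049
gripper_force: 0.0
```

```bash
python3 - <<'E'
from h import *
print(st(),delta(w([.001,.073,.15]),S[2]-np.pi/2),delta(w([.001,.073,.0555]),S[2]-np.pi/2))
im,K,Rc,t=cam('wrist'); cv2.imwrite('pics/w4.png',im)
P=[[0,.036+.037,.088]]+[[x,y,z] for x in(.011,-.011) for y in(.0255,-.0185) for z in(.102,)]+[[.024,.037,.05]]
for c in proj([w(x) for x in P],K,Rc,t): cv2.circle(im,tuple(int(round(v)) for v in c),2,(0,0,255),-1)
cv2.imwrite('pics/w4o.png',cv2.resize(im[100:340,150:450],None,fx=2.4,fy=2.4,interpolation=cv2.INTER_CUBIC))
E
```

```text
(array([  0.2,   3.8, 147.1]), np.float64(-1.5702), 15.18, array([-0.7,  0. ,  0.7]), 0.04903288369083618, 0.0) {'dx': np.float64(0.08), 'dy': np.float64(-6.92), 'dz': np.float64(-0.29), 'turn': np.float64(0.0006)} {'dx': np.float64(0.08), 'dy': np.float64(-6.92), 'dz': np.float64(9.16), 'turn': np.float64(0.0006)}
```

View pics/w4o.png

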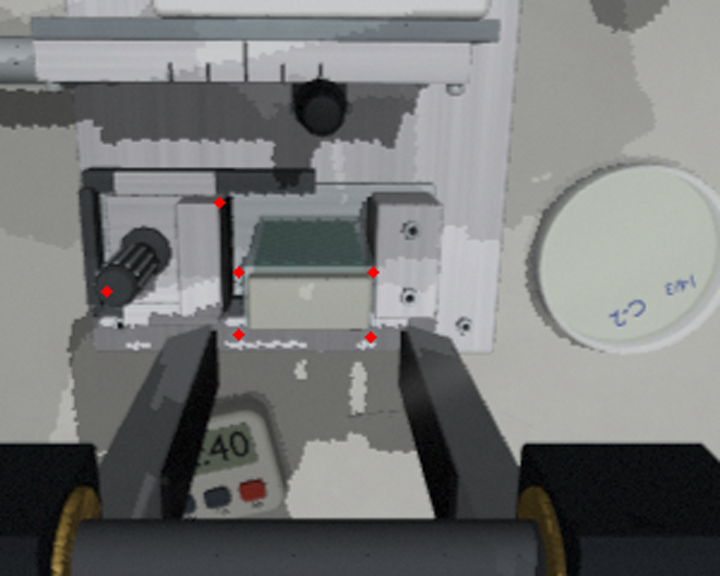

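The cell is upright and turned, with a broad face to the shutter, close to the fixed jaw. The post top is at about (115,287). Next I grip the post and close the jaw.

Request:
play_rows(
  deltas=[
    {"fingers": 3.4,"dx": 0.1,"dy": -4,"dz": 0,"turn": 0},
    {"fingers": 3.4,"dx": 0.1,"dy": -6.8,"dz": 0,"turn": 0},
    {"fingers": 3.4,"dx": 0.1,"dy": -6.8,"dz": 0.5,"turn": 0},
    {"fingers": 3.4,"dx": 0.1,"dy": -6.8,"dz": 5,"turn": 0},
    {"fingers": 3.4,"dx": 0.1,"dy": -6.8,"dz": 9,"turn": 0},
    {"fingers": 3.4,"dx": 0.1,"dy": -6.8,"dz": 9.1,"turn": 0},
    {"fingers": 1,"dx": 0.1,"dy": -6.8,"dz": 9.1,"turn": 0},
    {"fingers": 1,"dx": 0.1,"dy": -6.8,"dz": 9.1,"turn": 0},
    {"fingers": 1,"dx": 0.1,"dy": -6.8,"dz": 9.1,"turn": 0},
    {"fingers": 1,"dx": 0.1,"dy": -6.8,"dz": 9.1,"turn": 0},
  ],
)

```text
time_s: 16.48
tool_pos: [0.4819, -0.1687, 0.057]
eef_rot: [-3.115, -0.404, -0.002]
force: [-0.9, 2.2, 6.4]
finger_gap: 0.015
gripper_force: 30.0
```

```bash
python3 -c "
from h import *
print(st())"
```

```text
(array([ 1.4, 71.8, 57. ]), np.float64(-1.5702), 16.48, array([-0.9,  2.2,  6.4]), 0.015037924957128702, 30.001529222354293)
```

Request:
play_rows(
  deltas=[
    {"fingers": 1,"dx": 0,"dy": 0.3,"dz": 0,"turn": 0},
    {"fingers": 1,"dx": 0,"dy": 0.6,"dz": 0,"turn": 0},
    {"fingers": 1,"dx": 0,"dy": 0.8,"dz": 0,"turn": 0},
    {"fingers": 1,"dx": 0,"dy": 1,"dz": 0,"turn": 0},
    {"fingers": 1,"dx": 0,"dy": 1.1,"dz": 0,"turn": 0},
    {"fingers": 1,"dx": 0,"dy": 1.2,"dz": 0,"turn": 0},
    {"fingers": 1,"dx": 0,"dy": 1.2,"dz": 0,"turn": 0},
  ],
)

```text
time_s: 17.35
tool_pos: [0.4847, -0.1797, 0.057]
eef_rot: [-3.114, -0.404, -0.002]
force: [-1.2, 3.4, 7.7]
finger_gap: 0.0151
gripper_force: 30.0
```

```bash
python3 -c "
from h import *
print(st())"
```

```text
(array([ 1.3, 60.5, 57. ]), np.float64(-1.5701), 17.35, array([-1.2,  3.4,  7.7]), 0.015117174017820154, 30.00354273361154)
```

Request:
play_rows(
  deltas=[
    {"fingers": 1,"dx": 0,"dy": 0.1,"dz": 0,"turn": 0},
    {"fingers": 1,"dx": 0,"dy": 0.15,"dz": 0,"turn": 0},
    {"fingers": 1,"dx": 0,"dy": 0.2,"dz": 0,"turn": 0},
    {"fingers": 1,"dx": 0,"dy": 0.2,"dz": 0,"turn": 0},
  ],
)

```text
time_s: 17.85
tool_pos: [0.4851, -0.1814, 0.057]
eef_rot: [-3.114, -0.404, -0.002]
force: [-1.7, 3.5, 7.4]
finger_gap: 0.0155
gripper_force: 30.0
```

```bash
python3 -c "
from h import *
print(st())"
```

```text
(array([ 1.3, 58.7, 57. ]), np.float64(-1.57), 17.85, array([-1.7,  3.5,  7.4]), 0.015482179267602446, 30.004248290788382)
```

Still only sliding friction (about 3.5 N). I'll push on in small steps.

Request:
play_rows(
  deltas=[
    {"fingers": 1,"dx": 0,"dy": 0.1,"dz": 0,"turn": 0},
    {"fingers": 1,"dx": 0,"dy": 0.15,"dz": 0,"turn": 0},
    {"fingers": 1,"dx": 0,"dy": 0.15,"dz": 0,"turn": 0},
  ],
)

```text
time_s: 18.23
tool_pos: [0.4851, -0.1814, 0.057]
eef_rot: [-3.111, -0.405, -0.001]
force: [-3.1, 6.3, 10.0]
finger_gap: 0.0151
gripper_force: 30.0
```

```bash
python3 -c "
from h import *
print(st())"
```

```text
(array([ 1.3, 58.7, 57. ]), np.float64(-1.5694), 18.23, array([-3.1,  6.3, 10. ]), 0.015097185170328382, 30.016015816654544)
```

Request:
play_rows(
  deltas=[
    {"fingers": 1,"dx": 0,"dy": 0.1,"dz": 0,"turn": 0},
    {"fingers": 1,"dx": 0,"dy": 0.2,"dz": 0,"turn": 0},
    {"fingers": 1,"dx": 0,"dy": 0.2,"dz": 0,"turn": 0},
    {"fingers": 1,"dx": 0,"dy": 0.2,"dz": 0,"turn": 0},
  ],
)

```text
time_s: 18.73
tool_pos: [0.4851, -0.1814, 0.057]
eef_rot: [-3.107, -0.406, 0.0]
force: [-3.8, 8.9, 13.4]
finger_gap: 0.0154
gripper_force: 30.0
```

```bash
python3 -c "
from h import *
print(st())"
```

```text
(array([ 1.3, 58.7, 57. ]), np.float64(-1.5685), 18.73, array([-3.8,  8.9, 13.4]), 0.015433791015360826, 30.044830064289272)
```

Request:
play_rows(
  deltas=[
    {"fingers": 1,"dx": 0,"dy": -0.3,"dz": 0,"turn": 0},
    {"fingers": 2.8,"dx": 0,"dy": -0.3,"dz": 0,"turn": 0},
    {"fingers": 2.8,"dx": 0,"dy": -0.3,"dz": 0,"turn": 0},
    {"fingers": 2.8,"dx": 0,"dy": -0.3,"dz": -3,"turn": 0},
    {"fingers": 2.8,"dx": 0,"dy": -0.3,"dz": -8,"turn": 0},
    {"fingers": 2.8,"dx": 0,"dy": -0.3,"dz": -13,"turn": 0},
    {"fingers": 3.4,"dx": 0,"dy": -0.3,"dz": -13,"turn": 0},
    {"fingers": 3.4,"dx": 0,"dy": -0.3,"dz": -13,"turn": 0},
  ],
)

```text
time_s: 19.73
tool_pos: [0.485, -0.1828, 0.1856]
eef_rot: [-3.115, -0.404, 0.0]
force: [0.5, 0.7, -0.8]
finger_gap: 0.034
gripper_force: 0.0
```

```bash
python3 - <<'E'
from h import *
print(st(),delta(w([.0655,.0,.18]),S[2]-np.pi/2))
im,K,Rc,t=cam('wrist'); cv2.imwrite('pics/w5.png',im)
P=[[0,.058,.088],[.0655,0,.147]]+[[x,y,z] for x in(.011,-.011) for y in(.022,-.022) for z in(.102,)]+[[.024,.022,.05]]
for c in proj([w(x) for x in P],K,Rc,t): cv2.circle(im,tuple(int(round(v)) for v in c),1,(0,0,255),-1)
cv2.imwrite('pics/w5o.png',cv2.resize(im[80:300,180:440],None,fx=2.6,fy=2.6,interpolation=cv2.INTER_CUBIC))
E
```

```text
(array([  0.8,  57.4, 185.6]), np.float64(-1.5705), 19.73, array([ 0.5,  0.7, -0.8]), 0.03397061152557181, 0.0) {'dx': np.float64(6.46), 'dy': np.float64(5.74), 'dz': np.float64(0.56), 'turn': np.float64(0.0003)}
```

View pics/w5o.png

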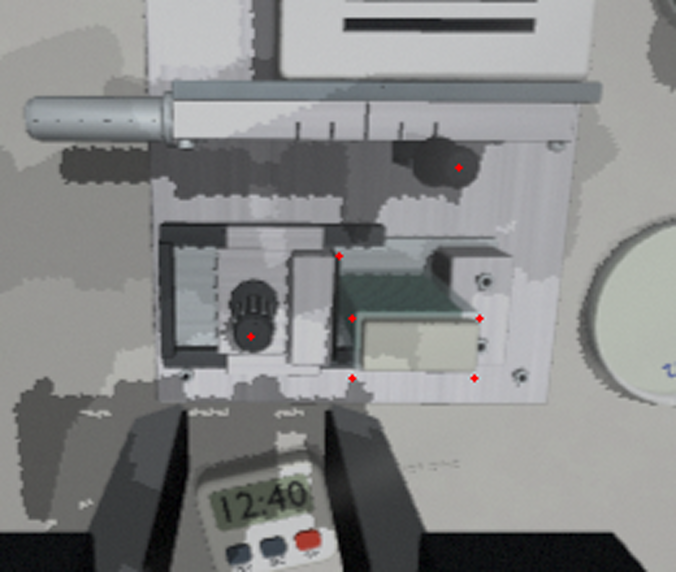

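The cell is clamped between the jaws, with its corners on the overlay and the jaw face up against it. The knob is still at its shut place, with its top at about (460,166). Next is the knob.

Request:
play_rows(
  deltas=[
    {"fingers": 3.4,"dx": 3,"dy": 3,"dz": 0,"turn": 0},
    {"fingers": 3.4,"dx": 6.4,"dy": 5.8,"dz": 0,"turn": 0},
    {"fingers": 3.4,"dx": 6.4,"dy": 5.8,"dz": 0,"turn": 0},
    {"fingers": 3.4,"dx": 6.4,"dy": 5.8,"dz": 3,"turn": 0},
    {"fingers": 3.4,"dx": 6.4,"dy": 5.8,"dz": 6,"turn": 0},
    {"fingers": 3.4,"dx": 6.4,"dy": 5.8,"dz": 6.9,"turn": 0},
    {"fingers": 3.4,"dx": 6.4,"dy": 5.8,"dz": 6.9,"turn": 0},
  ],
)

```text
time_s: 20.65
tool_pos: [0.5609, -0.2226, 0.1165]
eef_rot: [-3.115, -0.403, 0.003]
force: [0.6, 0.3, 0.6]
finger_gap: 0.0339
gripper_force: 0.0
```

```bash
python3 -c "
from h import *
print(st())"
```

```text
(array([ 64.1,  -0.4, 116.5]), np.float64(-1.5712), 20.65, array([0.6, 0.3, 0.6]), 0.03392053184245568, 0.0)
```

Request:
play_rows(
  deltas=[
    {"fingers": 0.7,"dx": 0.1,"dy": 0.1,"dz": 0,"turn": 0},
    {"fingers": 0.7,"dx": 0.1,"dy": 0.1,"dz": 0,"turn": 0},
    {"fingers": 0.7,"dx": 0.1,"dy": 0.1,"dz": 0,"turn": 0},
    {"fingers": 0.7,"dx": 0.1,"dy": 0.1,"dz": 0,"turn": 0},
    {"fingers": 0.7,"dx": 0.1,"dy": 0.1,"dz": 0,"turn": 0},
  ],
)

```text
time_s: 21.28
tool_pos: [0.563, -0.2214, 0.1177]
eef_rot: [-3.112, -0.405, -0.001]
force: [-2.6, 4.8, 5.5]
finger_gap: 0.0114
gripper_force: 29.1
```

```bash
python3 -c "
from h import *
print(st())"
```

```text
(array([ 66.5,   0.2, 117.7]), np.float64(-1.5696), 21.27, array([-2.6,  4.8,  5.5]), 0.011363676047516664, 29.135623248293996)
```

Request:
play_rows(
  deltas=[
    {"fingers": 0.7,"dx": 0,"dy": -0.4,"dz": 0,"turn": 0},
    {"fingers": 0.7,"dx": 0,"dy": -0.8,"dz": 0,"turn": 0},
    {"fingers": 0.7,"dx": 0,"dy": -1.2,"dz": 0,"turn": 0},
    {"fingers": 0.7,"dx": 0,"dy": -1.6,"dz": 0,"turn": 0},
    {"fingers": 0.7,"dx": 0,"dy": -1.9,"dz": 0,"turn": 0},
    {"fingers": 0.7,"dx": 0,"dy": -2.1,"dz": 0,"turn": 0},
    {"fingers": 0.7,"dx": 0,"dy": -2.1,"dz": 0,"turn": 0},
  ],
)

```text
time_s: 22.15
tool_pos: [0.559, -0.2061, 0.1177]
eef_rot: [3.11, 0.401, 0.004]
force: [2.9, -5.6, -2.0]
finger_gap: 0.0115
gripper_force: 29.3
```

```bash
python3 -c "
from h import *
print(st())"
```

```text
(array([ 66.5,  16. , 117.7]), np.float64(-1.5717), 22.15, array([ 2.9, -5.6, -2. ]), 0.011481823209265923, 29.256447009101976)
```

Request:
play_rows(
  deltas=[
    {"fingers": 0.7,"dx": 0,"dy": -0.3,"dz": 0,"turn": 0},
    {"fingers": 0.7,"dx": 0,"dy": -0.5,"dz": 0,"turn": 0},
    {"fingers": 0.7,"dx": 0,"dy": -0.65,"dz": 0,"turn": 0},
    {"fingers": 0.7,"dx": 0,"dy": -0.65,"dz": 0,"turn": 0},
    {"fingers": 0.7,"dx": 0,"dy": -0.65,"dz": 0,"turn": 0},
  ],
)

```text
time_s: 22.78
tool_pos: [0.5576, -0.2005, 0.1178]
eef_rot: [3.109, 0.4, 0.005]
force: [3.3, -6.6, -2.3]
finger_gap: 0.0112
gripper_force: 29.3
```

```bash
python3 - <<'E'
from h import *
print(st())
im,K,Rc,t=cam('wrist'); cv2.imwrite('pics/w6.png',im)
cv2.imwrite('pics/w6z.png',cv2.resize(im[120:420,150:430],None,fx=2,fy=2,interpolation=cv2.INTER_CUBIC))
E
```

```text
(array([ 66.5,  21.8, 117.8]), np.float64(-1.5721), 22.77, array([ 3.3, -6.6, -2.3]), 0.011209338053134644, 29.312154111430573)
```

View pics/w6z.png

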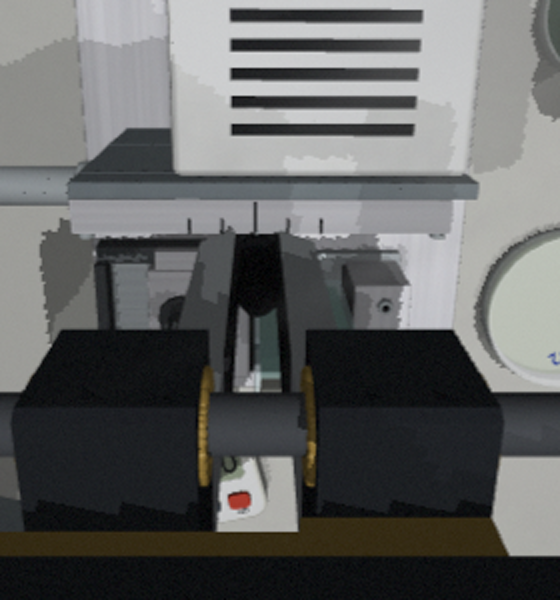

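The knob stands at the longest (half-travel) mark at about (255,215), held by the fingers at 21.6 mm of travel. I'll hold there a moment, then hand in.

Request:
play_rows(
  deltas=[
    {"fingers": 0.7,"dx": 0,"dy": 0,"dz": 0,"turn": 0},
    {"fingers": 0.7,"dx": 0,"dy": 0,"dz": 0,"turn": 0},
    {"fingers": 0.7,"dx": 0,"dy": 0,"dz": 0,"turn": 0},
    {"fingers": 0.7,"dx": 0,"dy": 0,"dz": 0,"turn": 0},
    {"fingers": 0.7,"dx": 0,"dy": 0,"dz": 0,"turn": 0},
    {"fingers": 0.7,"dx": 0,"dy": 0,"dz": 0,"turn": 0},
  ],
)

```text
time_s: 23.58
tool_pos: [0.5576, -0.2005, 0.1178]
eef_rot: [3.109, 0.4, 0.005]
force: [3.3, -7.0, -3.1]
finger_gap: 0.0111
gripper_force: 29.3
```

```bash
python3 -c "
from h import *
print(st()); print(ctrl.hand_in())"
```

```text
(array([ 66.5,  21.7, 117.8]), np.float64(-1.5721), 23.57, array([ 3.3, -7. , -3.1]), 0.01108803217900587, 29.31201359771876)
the job is handed in; nothing more can be done
None
```

I handed the job in at about 23.6 s of the 56 s: the cell is turned broad face to the shutter and clamped against the fixed jaw, and the fingers hold the shutter at about 21.6 mm, on the half-travel mark; `hand_in` returned no verdict, so the pass is not confirmed.

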